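# Stack a turned stack-nest tray on its rim lugs

## Task

The tray with the white control box in it is full: lift just the top empty tray off the tight nested pile, leaving the next one in its nest, turn it end for end and stack it on the full tray with the orange ends opposite, its hooked feet tucked under the keepers of the rim lugs and its other two feet dropped home in their pockets, so that it stands level and still. Set it down, do not drop it or rest it on the box, and leave the full tray, the rest of the pile and the other things on the bench where they are.

Things in the scene. Friction and masses are not known exactly. Their poses are not given: they have to be found in the camera images.
- nest_top: the top empty tray of the nested pile: dark grey plastic stack-nest tray, 199 mm long (x, over its grip bars), 144 mm wide (y), 80 mm high, 240 to 420 g, walls leaning out 1:8. Origin: centre of its underside; x points to its orange end, z up. Held by one end it can sag and shift a little in the fingers, so where its feet are must be felt
- nest_top_orange_grip (a point): top centre of the top tray's orange grip bar, 94.5 mm from the tray's middle along +x, 80 mm above its underside. Both grip bars: straight, solid, 10 mm thick (along x), 70 mm wide (along y), 22 mm tall, free on both sides to be pinched from above; below the bar the end wall stands 6 mm farther in, and the bar of the next tray lies 30 mm lower
- nest_top_plain_grip (a point): top centre of the top tray's grey grip bar, the same at the other end: 94.5 mm from the middle along -x, 80 mm above its underside
- nest_top_foot (a point): one hooked foot of the top tray (at x -65, y +57.5, z 0 mm in the tray). Every tray has two hooked feet near its grey end (x = -60 mm, both long sides) and two plain feet (x = +30 mm): each 20 mm wide in x, outer face at y = 62 mm. The hook is a flat toe, 3 mm thick at the very bottom, reaching 8 mm farther towards the grey end (to x = -78), with 8 mm free above it
- nest_next: the next tray of the pile, same kind. Trays with orange ends the same way nest, feet in the channels of the tray below: the top one stands 30 mm above this one with 1.25 mm play to each side, and the thin long side walls spring in on it and cling with up to about 10 N over its first 6 mm of rise; it must rise about 55 mm straight up to come clear
- nest_bottom: the bottom tray of the pile, same kind, standing loose on the bench, the next tray nested in it in the same way, as tightly
- full_tray: the full tray, same kind and size as nest_top, standing loose on the bench with a control box in it. Origin: centre of its underside; x points to its orange end, z up. With a tray stacked on it (orange ends opposite, all four feet home) the upper's underside is 72 mm above this one's and their middles coincide; a foot that has missed stands 5 to 8 mm too high
- full_tray_lug (a point): seat of one keeper lug of the full tray (x +65, y +57.5, z 72 mm in the tray; the lug on the other side at y -57.5). On each long side a flat ledge at z 72 (y 53.5 to 69.5), 8 mm below the rim. Keeper: 3 mm plate over x = 73 to 80, its underside 5 mm above the ledge; a stop at x = 79.7; a 6 mm high side lip at y = 63.7. Open towards -x, so a hooked foot set 8 mm short can slide in
- full_tray_pocket (a point): middle of one pocket for a plain foot on the full tray's ledge (x -30, y +57.5, z 72 mm in the tray; the other at y -57.5). It lies between two lips 5 mm high and 4 mm thick, 23.4 mm apart in x, with a 6 mm high side lip at y = 63.7: 1.7 mm play each way. While a tray slides in, its plain feet ride on the outer lip (x -46 to -42), 5 mm up, and then drop in
- full_tray_orange_grip (a point): top centre of the full tray's orange grip bar, 94.5 mm along +x, 80 mm above the underside
- packed_unit: white control box with four black switches, 110 (x) x 75 (y) x 42 mm, 52 mm high over the switches, about 380 g, lying on the 3 mm floor of the full tray. Origin: centre of its underside
- next_unit: white control box 125 x 85 x 45 mm, 0.42 kg, on the bench; leave it alone. Origin: centre of its underside
- remote: black remote control handset 155 x 45 x 18 mm on the bench; leave it alone. Origin: centre of its underside
- speaker: round black loudspeaker, 96 mm diameter, 32 mm high, on the bench; leave it alone. Origin: centre of its underside
There are look-alikes about, which are no part of the job. Leave any blue or turquoise look-alike of the packed_unit alone.

How it is judged:
By the outcome, as a careful person would: the job done as asked, in the order asked, and still so for the second after the job is handed in, with the robot touching nothing.
It also fails if it takes over 48 s, if anything falls off the work surface, if the arm or the gripper's body presses on something with over 40 N, if the wrist force passes 120 N, or if a joint passes its speed limit or range.

## Robot

A 6-joint arm with a two-finger parallel gripper is mounted at the origin on the work surface. World frame = base frame: x ahead of the robot, y to its left, z up, the work surface at z = 0. Lengths are in m, angles in rad, forces in N, time in s.
With the tool pointing down it reaches from about 0.15 to 0.775 m from the base axis. Payload 6.1 kg.
Tool frame: the origin (TCP) lies on the front face of the gripper's body, between the roots of the fingers; the fingertips stand 73 mm ahead of it and the grasp point (between the pads) lies 54 mm ahead of it (env.hold_point_z is the distance from the TCP to the grasp point, in m); z points along the fingers, y is the line along which they close (so a half turn about z gives the same grasp; the last joint's range is limited). The gripper opens to 85 mm and grips with 20 to 120 N. Pads are 22 mm wide; open, the fingers measure 114 mm over their backs; the gripper's body (76 mm by 85 mm) begins 54 mm behind the grasp point. The pads swing forward as they close: fully open they stand 13 mm farther back than shut.
Start: joints at [-1.298, 0.126, -0.04, 1.405, 0, 1.571], TCP at [0.141, -0.506, 0.304] pointing down, gripper open.
Joint ranges: [-2.72, 2.72], [-0.95, 1.95], [-1.27, 1.35], [-1.78, 2.02], [-1.46, 1.47], [-3.14, 3.14]. Speed limits (rad/s): [2.39, 2.39, 3.01, 3.14, 3.14, 3.14].

## Interface

Orientations are given as [roll, pitch, yaw] about the fixed x, y, z axes, in that order (R = Rz(yaw) Ry(pitch) Rx(roll)).
In Python, from cell import status, viewer, env, spot_in, outline_of gives the robot as it stands.
- The arm moves only by the shell command python3 -m jog 'ROWS' [OPENING]. ROWS is a JSON object of lists of equal length, an entry for each row: "delta_pos": the shift along the tool's x, y, z in cm, a list of three; "rotation": the turn, a rotation vector about the tool's x, y, z in degrees, a list of three. In form: {"delta_pos": [[tx, ty, tz], ...], "rotation": [[rx, ry, rz], ...]}. A call has 1 to 10 rows; each row is the pose to reach, as a shift and turn from the pose commanded when the call began, along the tool's axes at that moment; what a row does not reach only later rows make up. A row lasts 1/10 s, in which the tool goes at most 50 mm and 8.59 degrees, less where a joint would pass 70% of its speed; a pose out of reach is approached as far as the arm can. A call with a gripper value outside its range is refused whole. OPENING is the finger opening in cm, from 0 to 8.54, set as the call begins (- or left out, the last holds). The fingers move at their own pace and stop on an object; the grip force is fixed at half the most. Time passes only in rows, so rows that repeat a pose let the fingers close. It gives the time, the measured TCP pose, the force, the opening and the grip force at its end, in the units of the state.
- status.get_obs(): the state, without advancing time (a new reading comes with each control period).
- viewer.read_camera(name): name is "scene" or "side" or "wrist"; returns a dict with "image" (400x640x3 uint8, red, green, blue), "depth" (400x640 float32, m along the optical axis (not along the pixel's ray), 0 where there is no reading), "camera_matrix" (3x3 intrinsics, pixels), "k1" (the pictures are not rectified: a ray, as slopes to the right and down, at radius r is drawn at 1 + k1 r^2 times it, then the intrinsics apply), "R" (3x3) and "t" (3): a world point X has camera coordinates R X + t; the wrist camera has in their place "mount" (4x4, takes a point from camera to tool coordinates, whose origin is the TCP and whose axes are the flange's). Camera axes: x right, y down, z forward; pixel columns grow to the right and rows downward; lengths in m; the calibration is good to about 2 mm. A picture is of the moment at which its call begins: read the wrist's pose just before it.
- env.hand_in(): hands the job in; it is judged then, once.
Trained networks look in a picture, given as the dict that the camera call returned (one of the last four; its "shot" number tells which), for a name from the list of things; names that differ only in an ending like _2 or _b are one class to them, and where a whole thing is asked for, a point or a joint stands for the part that bears it (a point fixed in the world has none). Each returns a list of dicts, best first, with "conf" (0 to 1); they miss things now and then, are a little off and sometimes report something else, mostly with a low value. They report only what shows in the picture. A call takes as long as a camera call. They do not tell look-alikes from the thing itself.
- spot_in(picture, label): "rect" ([centre column, centre row, width, height] in pixels, round what is visible of it).
- outline_of(picture, label): "mask" (400x640 bool, what is visible of it) and "rect" ([centre column, centre row, width, height] in pixels, round what is visible of it).
The state is a dict: "time": time; "joint_positions": joint angles; "qd": joint speeds; "effort": joint torques, N m; "ee_pos": TCP position; "tool_rot": TCP orientation; "contact_force": force on the tool from outside, world axes, zero at the start; "torque": the same for the moment, N m; "width": finger opening in m; "gripper_force": force on a finger pad.
Only numpy, scipy, OpenCV 4.12 (cv2) and the standard library are available. Lean on these libraries where they do the work, as an engineer would, in place of code of your own. Each camera call takes 0.05 s, during which the arm holds its last target. There are 200 camera calls.

## Working session

There is one attempt and no reset: what is moved stays moved. The work goes in short steps, Python scripts to look and compute and a shell command to move; the robot and the scene stay as the last step left them, time stands still between calls to the robot, and variables do not carry over. Pictures are saved under pics/ and viewed, at most 10 in all, crops included, and the job is handed in when it is done.

```bash
ls; mkdir -p pics; cat > h.py <<'E'
import numpy as np, cv2
from cell import status, viewer, env, spot_in, outline_of
from scipy.spatial.transform import Rotation as Ro
def shot(name):
    o=status.get_obs(); p=viewer.read_camera(name)
    if name=="wrist":
        T=np.eye(4);T[:3,:3]=Ro.from_euler('xyz',o['tool_rot']).as_matrix();T[:3,3]=o['ee_pos']
        M=T@np.array(p['mount']); p['Rw'],p['tw']=M[:3,:3],M[:3,3]
    else:
        R=np.array(p['R']);p['Rw'],p['tw']=R.T,-R.T@np.array(p['t'])
    return p
def cloud(p):
    K=np.array(p['camera_matrix']);h,w=p['depth'].shape
    v,u=np.mgrid[:h,:w].astype(float)
    d=cv2.undistortPoints(np.stack([u,v],-1).reshape(-1,1,2),K,np.array([p['k1'],0,0,0,0.])).reshape(h,w,2)
    z=p['depth'][...,None]
    P=np.concatenate([d*z,z],-1)@p['Rw'].T+p['tw']
    P[p['depth']==0]=np.nan
    return P
def proj(p,X):
    c=(np.atleast_2d(X)-p['tw'])@p['Rw']
    K=np.array(p['camera_matrix']);s=c[:,:2]/c[:,2:];s=s*(1+p['k1']*(s**2).sum(1,keepdims=True))
    return s*[K[0,0],K[1,1]]+K[:2,2]
def save(p,f): cv2.imwrite(f,cv2.cvtColor(p['image'],cv2.COLOR_RGB2BGR))
E
python3 - <<'E'
from h import *
for n in ['scene','side']:
    p=shot(n);save(p,f'pics/{n}0.png');C=cloud(p);np.savez(f'{n}0.npz',C=C,im=p['image'])
    print(n,p['tw'],p['Rw'][:,2])
    for l in ['nest_top','nest_top_orange_grip','nest_top_plain_grip','full_tray','full_tray_orange_grip','packed_unit','next_unit','full_tray_lug','remote','speaker']:
        for r in spot_in(p,l)[:3]:
            c=np.array(r['rect']).round(); X=C[int(np.clip(c[1],0,399)),int(np.clip(c[0],0,639))]
            print(l,round(r['conf'],2),c,X.round(3))
o=status.get_obs();print(o)
a=cv2.imread('pics/scene0.png');
E
```

```text
pics
scene [ 1.30497772 -0.44918328  0.90904776] [-0.64078675  0.34726302 -0.68469025]
nest_top_orange_grip 0.93 [400. 160.  88.  54.] [0.49  0.268 0.069]
nest_top_plain_grip 0.7 [401. 161.  86.  56.] [0.496 0.267 0.07 ]
nest_top_plain_grip 0.55 [466. 231.  42.  33.] [0.765 0.268 0.034]
nest_top_plain_grip 0.53 [254. 224.  92.  72.] [ 0.49  -0.176  0.048]
full_tray 0.84 [254. 225.  91.  74.] [ 0.494 -0.178  0.049]
full_tray 0.45 [317. 208.  56.  23.] [0.494 0.    0.02 ]
full_tray 0.17 [400. 163.  87.  56.] [0.503 0.258 0.071]
full_tray_orange_grip 0.83 [255. 227.  90.  70.] [ 0.496 -0.177  0.043]
packed_unit 0.88 [266. 305.  61.  48.] [ 0.72  -0.253  0.044]
packed_unit 0.81 [177. 260.  54.  45.] [ 0.499 -0.379  0.041]
packed_unit 0.66 [161. 214.  44.  35.] [ 0.33  -0.366  0.043]
next_unit 0.78 [394. 266.  62.  52.] [0.773 0.042 0.048]
next_unit 0.44 [253. 227.  47.  27.] [ 0.496 -0.182  0.046]
full_tray_lug 0.85 [255. 224.  92.  75.] [ 0.492 -0.174  0.049]
remote 0.87 [318. 209.  54.  20.] [0.498 0.001 0.019]
remote 0.66 [393. 266.  60.  50.] [0.772 0.039 0.049]
remote 0.39 [398. 191
[... 884 characters left out ...]
752 0.277 0.029]
{'time': 1.1, 'joint_positions': array([-1.29799632e+00,  1.25833343e-01, -3.96225363e-02,  1.40540818e+00,
        9.01303446e-06,  1.57081236e+00]), 'qd': array([-0.00023294,  0.00044162, -0.00263627,  0.00100259,  0.00098708,
       -0.00055989]), 'effort': array([-1.35257778e-03, -4.35712266e+01,  3.53098440e+01,  1.36650931e-03,
       -1.27560438e-04, -8.07112798e-06]), 'ee_pos': array([ 0.1414463 , -0.50556425,  0.30386669]), 'tool_rot': array([-3.14152492e+00, -9.01194839e-06,  2.72783975e-01]), 'contact_force': array([ 0.42006826,  0.35044435, -0.18512399]), 'torque': array([-0.00606878,  0.03455598, -0.08862949]), 'gripper_force': 0.0, 'width': 0.08548612938486089}
```

```bash
python3 - <<'E'
import cv2
a=cv2.imread('pics/scene0.png')[110:350,130:500];cv2.imwrite('pics/sc1.png',cv2.resize(a,(800,519),interpolation=3))
a=cv2.imread('pics/side0.png')[120:320,200:420];cv2.imwrite('pics/si1.png',cv2.resize(a,(660,600),interpolation=3))
E
```

```text
(no output)
```

View pics/sc1.png

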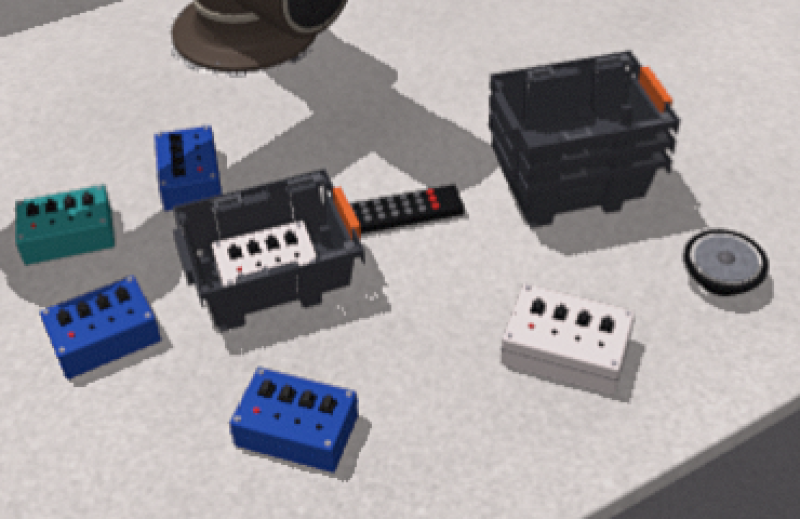

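View pics/si1.png

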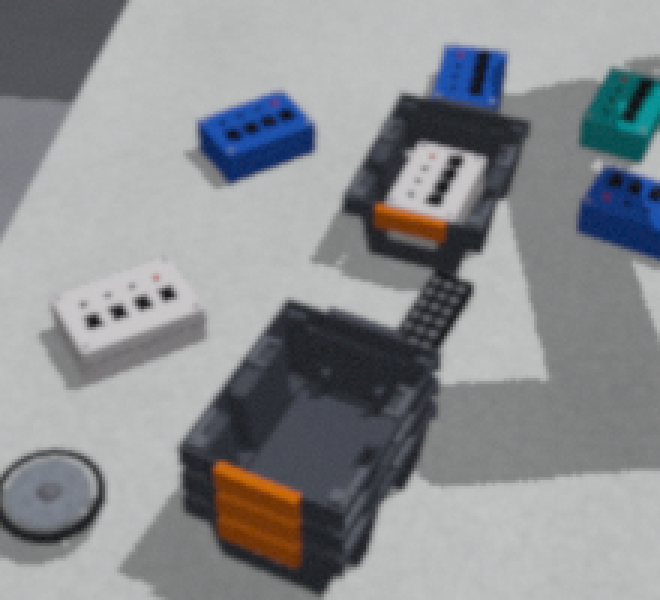

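```bash
python3 - <<'E'
from h import *
for n in ['scene','side']:
    d=np.load(n+'0.npz');C,im=d['C'],d['im'].astype(int)
    org=(im[...,0]>150)&(im[...,0]-im[...,2]>90)&(im[...,1]<150)
    for nm,x0,z0,z1 in [('pile',(.55,.2),.128,.150),('full',(.495,-.175),.07,.090)]:
        near=(abs(C[...,0]-x0[0])<.16)&(abs(C[...,1]-x0[1])<.16)&(C[...,2]>z0)&(C[...,2]<z1)
        P=C[near]; r=cv2.minAreaRect(P[:,:2].astype(np.float32))
        O=C[near&org]
        print(n,nm,len(P),np.round(r[0],4),np.round(r[1],4),round(r[2],1),'z',np.percentile(P[:,2],[50,95]).round(3),'orange',len(O),O.mean(0).round(4),O.min(0).round(3),O.max(0).round(3))
    oo=C[org];print(n,len(oo), np.percentile(oo,[2,50,98],axis=0).round(3))
E
```

```text
scene pile 1226 [0.5416 0.2164] [0.1998 0.1512] 74.7 z [0.137 0.143] orange 61 [0.5659 0.3078 0.1426] [0.533 0.296 0.136] [0.6   0.322 0.147]
scene full 1192 [ 0.4919 -0.1769] [0.1997 0.1503] 80.2 z [0.077 0.082] orange 84 [ 0.5071 -0.0841  0.0803] [ 0.47  -0.093  0.076] [ 0.543 -0.075  0.084]
scene 182 [[nan nan nan]
 [nan nan nan]
 [nan nan nan]]
side pile 1426 [0.5431 0.2172] [0.2032 0.1468] 75.0 z [0.136 0.142] orange 119 [0.5669 0.3083 0.1403] [0.534 0.293 0.136] [0.6   0.321 0.144]
side full 698 [ 0.494  -0.1797] [0.2109 0.1477] 80.8 z [0.076 0.082] orange 56 [ 0.5094 -0.0828  0.0799] [ 0.476 -0.092  0.076] [ 0.542 -0.071  0.085]
side 182 [[ 0.479 -0.09   0.064]
 [ 0.552  0.304  0.139]
 [ 0.599  0.319  0.143]]
```

```bash
cat >> h.py <<'E'
def go(pos,psi=None,pitch=0.,R=None):
    """TCP target -> jog delta; psi yaw deg of a downward tool; tilt deg about tool x"""
    o=status.get_obs();R0=Ro.from_euler('xyz',o['tool_rot'])
    if R is None: R=Ro.from_euler('xyz',[180,0,psi],degrees=True)*Ro.from_euler('x',pitch,degrees=True)
    print('delta cm',(R0.inv().apply(np.array(pos)-o['ee_pos'])*100).round(2),'rot',((R0.inv()*R).as_rotvec(degrees=True)).round(2))
def st():
    o=status.get_obs();R=Ro.from_euler('xyz',o['tool_rot'])
    print('t',round(o['time'],2),'p',o['ee_pos'].round(4),'rpy',np.degrees(o['tool_rot']).round(2),'F',o['contact_force'].round(1),'T',o['torque'].round(2),'w',round(o['width'],4),'g',round(o['gripper_force'],1),'q',np.degrees(o['joint_positions']).round(0))
E
python3 -c "
from h import *
go([.5665,.308,.30],165)"
```

```text
delta cm [ 62.85 -66.9    0.39] rot [-0.0000e+00 -1.0000e-02 -1.4937e+02]
```

```bash
python3 -m jog '{"delta_pos":[[62.9,-66.9,0],[62.9,-66.9,0],[62.9,-66.9,0],[62.9,-66.9,0],[62.9,-66.9,0],[62.9,-66.9,0],[62.9,-66.9,0],[62.9,-66.9,0],[62.9,-66.9,0],[62.9,-66.9,0]],"rotation":[[0,0,-149],[0,0,-149],[0,0,-149],[0,0,-149],[0,0,-149],[0,0,-149],[0,0,-149],[0,0,-149],[0,0,-149],[0,0,-149]]}' 5; python3 -c "
from h import *
st();go([.5665,.308,.30],165)"
```

```text
time: 2.1
ee_pos: [0.3735, -0.0604, 0.3043]
tool_rot: [3.14, 0.001, 1.779]
contact_force: [1.3, -0.7, -0.5]
width: 0.0497
gripper_force: 0.0
t 2.1 p [ 0.3735 -0.0604  0.3043] rpy [1.7993e+02 4.0000e-02 1.0193e+02] F [ 1.3 -0.7 -0.5] T [-0.02 -0.08 -0.  ] w 0.0497 g 0.0 q [ -9.  -9. -18.  81.  -0.  69.]
delta cm [32.06 26.5   0.44] rot [ 5.000e-02  7.000e-02 -6.307e+01]
```

```bash
python3 -m jog '{"delta_pos":[[32.1,26.5,0],[32.1,26.5,0],[32.1,26.5,0],[32.1,26.5,0],[32.1,26.5,0],[32.1,26.5,0],[32.1,26.5,0],[32.1,26.5,0],[32.1,26.5,0],[32.1,26.5,0]],"rotation":[[0,0,-63],[0,0,-63],[0,0,-63],[0,0,-63],[0,0,-63],[0,0,-63],[0,0,-63],[0,0,-63],[0,0,-63],[0,0,-63]]}' 5; python3 - <<'E'
from h import *
st()
p=shot('wrist');save(p,'pics/w1.png');C=cloud(p)
print(p['mount'])
im=p['image'].astype(int);org=(im[...,0]>130)&(im[...,0]-im[...,2]>80)&(im[...,1]<150)&(C[...,2]>.134)
O=C[org];print(len(O))
if len(O)>20:
  r=cv2.minAreaRect(O[:,:2].astype(np.float32));print(r,np.median(O,0), O.min(0),O.max(0))
go([.5665,.308,.30],165)
E
```

```text
time: 3.1
ee_pos: [0.569, 0.3076, 0.3021]
tool_rot: [-3.141, -0.001, 2.875]
contact_force: [-0.2, -0.4, 0.2]
width: 0.0498
gripper_force: 0.0
t 3.1 p [0.569  0.3076 0.3021] rpy [-1.7994e+02 -8.0000e-02  1.6472e+02] F [-0.2 -0.4  0.2] T [ 0.01  0.05 -0.01] w 0.0498 g 0.0 q [28. 21. 15. 84.  0. 44.]
[[-3.53795358e-04 -9.57852983e-01 -2.87258660e-01  7.35417464e-02]
 [ 9.99998424e-01 -8.38614535e-04  1.56470351e-03 -1.23552565e-03]
 [-1.73965521e-03 -2.87257654e-01  9.57851770e-01 -7.13553947e-02]
 [ 0.00000000e+00  0.00000000e+00  0.00000000e+00  1.00000000e+00]]
905
((0.5660809874534607, 0.30624645948410034), (0.00874929316341877, 0.06881537288427353), 74.3340072631836) [0.5628455  0.30673724 0.14274086] [0.53222226 0.29383365 0.14011691] [0.59961971 0.31931714 0.14475647]
delta cm [0.24 0.13 0.27] rot [-0.07 -0.06 -0.34]
```

View pics/w1.png

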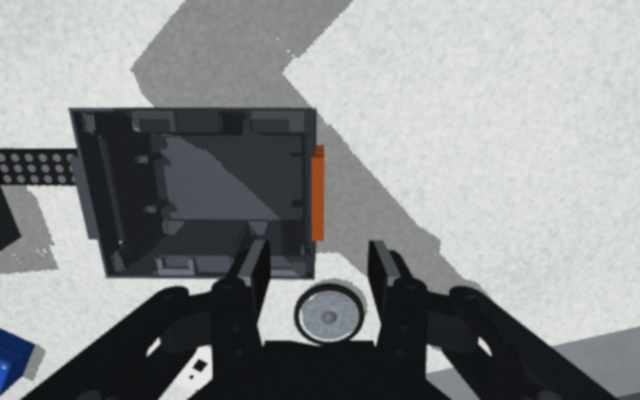

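```bash
python3 - <<'E'
from h import *
p=shot('wrist');C=cloud(p)
c=np.array([.566,.3065]);a=np.radians(74.7);e=np.array([np.cos(a),np.sin(a)]);n=np.array([-e[1],e[0]])
for r in (165,193,220):
    print(r,[(u,round(float((C[r,u,:2]-c)@e*1000),1),round(float(C[r,u,2]*1000))) for u in range(290,330,2)])
# rim outline at top
P=C[(C[...,2]>.134)&(C[...,2]<.15)&(C[...,1]<.34)&(C[...,0]>.40)&(C[...,0]<.68)]
print(cv2.minAreaRect(P[:,:2].astype(np.float32)), np.percentile(P[:,2],[5,50,95]))
E
cd pics; python3 -c "
import cv2;a=cv2.imread('w1.png')[130:260,260:340];cv2.imwrite('w1c.png',cv2.resize(a,None,fx=4.5,fy=4.5,interpolation=2))"
```

```text
165 [(290, -30.4, 67), (292, -28.5, 65), (294, -26.4, 66), (296, -24.3, 65), (298, -22.2, 66), (300, -20.1, 66), (302, -18.0, 67), (304, -14.9, 88), (306, -12.0, 111), (308, -9.9, 120), (310, -8.2, 121), (312, -6.5, 121), (314, -4.4, 143), (316, -2.9, 144), (318, -1.3, 141), (320, 0.2, 144), (322, 1.8, 142), (324, 3.4, 142), (326, 8.5, 0), (328, 10.9, 2)]
193 [(290, -31.4, 66), (292, -29.3, 65), (294, -27.1, 66), (296, -24.9, 66), (298, -22.8, 66), (300, -20.7, 65), (302, -18.6, 65), (304, -15.6, 82), (306, -12.4, 108), (308, -10.2, 119), (310, -8.4, 121), (312, -6.7, 120), (314, -4.6, 142), (316, -3.0, 143), (318, -1.4, 142), (320, 0.2, 143), (322, 1.9, 142), (324, 3.4, 143), (326, 8.6, 2), (328, 11.2, 1)]Traceback (most recent call last):
  File "<stdin>", line 5, in <module>
ValueError: cannot convert float NaN to integer
```

View pics/w1c.png

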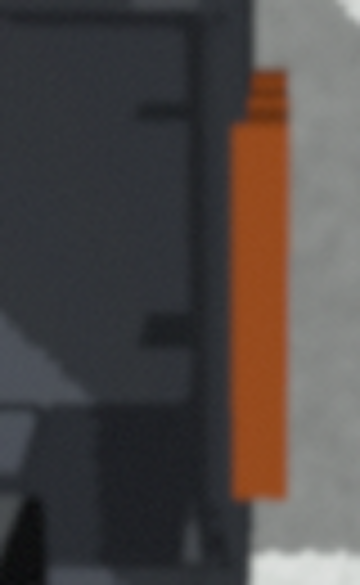

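```bash
python3 -c "
from h import *
go([.566,.3067,.1950],164.7)"
```

```text
delta cm [ 0.24  0.11 10.84] rot [-0.06 -0.04 -0.1 ]
```

```bash
python3 -m jog '{"delta_pos":[[0.24,0.11,2],[0.24,0.11,5],[0.24,0.11,8],[0.24,0.11,10],[0.24,0.11,10.8],[0.24,0.11,10.8],[0.24,0.11,10.8]],"rotation":[[0,0,-0.1],[0,0,-0.1],[0,0,-0.1],[0,0,-0.1],[0,0,-0.1],[0,0,-0.1],[0,0,-0.1]]}' 2.4; python3 -c "
from h import *
st();go([.566,.3067,.194],164.7)"
```

```text
time: 3.9
ee_pos: [0.5666, 0.3064, 0.1975]
tool_rot: [3.14, 0.001, 2.873]
contact_force: [0.6, -0.0, -0.1]
width: 0.0246
gripper_force: 0.0
t 3.9 p [0.5666 0.3064 0.1975] rpy [1.7993e+02 8.0000e-02 1.6463e+02] F [ 0.6 -0.  -0.1] T [ 0.02 -0.04  0.03] w 0.0246 g 0.0 q [28. 21.  2. 71. -0. 44.]
delta cm [0.07 0.01 0.35] rot [ 0.07  0.08 -0.07]
```

```bash
python3 -m jog '{"delta_pos":[[0,0,0.1],[0,0,0.2],[0,0,0.25],[0,0,0.3],[0,0,0.3]],"rotation":[[0,0,0],[0,0,0],[0,0,0],[0,0,0],[0,0,0]]}' 2.4; python3 -c "
from h import *
st()"
```

```text
time: 4.4
ee_pos: [0.5663, 0.3069, 0.1928]
tool_rot: [-3.142, -0.0, 2.874]
contact_force: [0.4, -0.1, -0.8]
width: 0.0241
gripper_force: 0.0
t 4.4 p [0.5663 0.3069 0.1928] rpy [-180.     -0.    164.68] F [ 0.4 -0.1 -0.8] T [-0.02 -0.    0.01] w 0.0241 g 0.0 q [28. 21.  2. 71.  0. 44.]
```

```bash
python3 -m jog '{"delta_pos":[[0,0,0],[0,0,0],[0,0,0],[0,0,0],[0,0,0]],"rotation":[[0,0,0],[0,0,0],[0,0,0],[0,0,0],[0,0,0]]}' 0.4; python3 -c "
from h import *
st()"
```

```text
time: 4.9
ee_pos: [0.5664, 0.307, 0.193]
tool_rot: [3.141, 0.0, 2.874]
contact_force: [0.8, 1.0, 0.6]
width: 0.0088
gripper_force: 59.6
t 4.9 p [0.5664 0.307  0.193 ] rpy [179.98   0.   164.68] F [0.8 1.  0.6] T [ 0.33 -0.09 -0.04] w 0.0088 g 59.6 q [28. 21.  2. 71.  0. 44.]
```

```bash
python3 -m jog '{"delta_pos":[[0,0,-0.15],[0,0,-0.3],[0,0,-0.45],[0,0,-0.6]],"rotation":[[0,0,0],[0,0,0],[0,0,0],[0,0,0]]}' ; python3 - <<'E'
from h import *
st()
p=shot('wrist');C=cloud(p);np.save('wl.npy',C)
def plane(C,lo,hi):
    c=np.array([.566,.3067]);a=np.radians(74.7);e=np.array([np.cos(a),np.sin(a)]);n=np.array([-e[1],e[0]])
    q=C[...,:2]-c; X=q@e+.0945; Y=q@n
    for nm,m in [('grey',(X<-.085)&(abs(Y)<.03)),('left',(Y>.055)&(Y<.072)&(X>-.085)&(X<.03)),('right',(Y<-.055)&(Y>-.072)&(X>-.085)&(X<.03))]:
        m&=(C[...,2]>lo)&(C[...,2]<hi);P=C[m]
        if len(P)>10: print(nm,len(P),np.percentile(P[:,2],[50,95]).round(4))
plane(C,.12,.17)
E
```

```text
time: 5.3
ee_pos: [0.566, 0.3066, 0.1982]
tool_rot: [-3.14, -0.001, 2.874]
contact_force: [-0.5, -0.9, -6.3]
width: 0.0087
gripper_force: 59.2
t 5.3 p [0.566  0.3066 0.1982] rpy [-1.7994e+02 -7.0000e-02  1.6467e+02] F [-0.5 -0.9 -6.3] T [ 0.54 -0.22 -0.03] w 0.0087 g 59.2 q [28. 21.  2. 71.  0. 44.]
grey 182 [0.1222 0.1229]
left 6621 [0.1384 0.1462]
right 2837 [0.1361 0.1444]
```

```bash
cat >> h.py <<'E'
def rim(C,c,ang,L=.1,W=.073,lo=.1,hi=.2,dz=.006):
    """fit plane to rim top of a tray centred at c (x axis ang deg); tilt along x,y in deg, height at c"""
    a=np.radians(ang);e=np.array([np.cos(a),np.sin(a)]);n=np.array([-e[1],e[0]])
    q=C[...,:2]-np.array(c);X=q@e;Y=q@n;Z=C[...,2]
    m=(abs(X)<L)&(abs(Y)<W)&(Z>lo)&(Z<hi);X,Y,Z=X[m],Y[m],Z[m]
    # upper envelope in x-bins, then robust plane
    k=np.ones(len(Z),bool);s=np.array([0,0,np.percentile(Z,90)])
    for t in (.012,.008,.006,.004,.003,.003,.003):
        r=Z-(s[0]*X+s[1]*Y+s[2]);k=abs(r)<t
        s=np.linalg.lstsq(np.c_[X,Y,np.ones(len(X))][k],Z[k],rcond=None)[0]
    print('rim n',k.sum(),'tilt x,y deg',np.degrees(s[:2]).round(2),'z mm',round(s[2]*1000,1),'ends',(1000*(s[2]+s[0]*np.array([-.0945,.0945]))).round(1),'Xrange',X[k].min().round(4),X[k].max().round(4),'Y',Y[k].min().round(4),Y[k].max().round(4))
E
python3 - <<'E'
from h import *
c=np.array([.566,.3067])-.0945*np.array([np.cos(np.radians(74.7)),np.sin(np.radians(74.7))]);print(c)
rim(np.load('wl.npy'),c,74.7)
for n in ('side','scene'):
  rim(np.load(n+'0.npz')['C'],c,74.7); rim(cloud(shot(n)),c,74.7)
E
```

```text
[0.541064   0.21554932]
rim n 2915 tilt x,y deg [-22.85  14.2 ] z mm 209.7 ends [247.4 172. ] Xrange 0.0402 0.1 Y -0.0113 0.0136
rim n 600 tilt x,y deg [1.48 0.5 ] z mm 136.5 ends [134.1 138.9] Xrange -0.0967 0.1 Y -0.073 0.0714
rim n 427 tilt x,y deg [ 1.19 -0.92] z mm 142.4 ends [140.5 144.4] Xrange -0.0992 0.1 Y -0.0727 0.0713
rim n 456 tilt x,y deg [-0.07 -1.6 ] z mm 137.9 ends [138.  137.8] Xrange -0.0989 0.0989 Y -0.0729 0.0723
rim n 476 tilt x,y deg [ 0.19 -1.61] z mm 141.4 ends [141.1 141.7] Xrange -0.099 0.0997 Y -0.073 0.0728
```

```bash
python3 -m jog '{"delta_pos":[[0,0,-0.15],[0,0,-0.3],[0,0,-0.5],[0,0,-0.8],[0,0,-1.1],[0,0,-1.4],[0,0,-1.7],[0,0,-2.0]],"rotation":[[0,0,0],[0,0,0],[0,0,0],[0,0,0],[0,0,0],[0,0,0],[0,0,0],[0,0,0]]}' ; python3 - <<'E'
from h import *
st()
c=[.5411,.2155]
for n in ('side','scene'):
  p=shot(n);C=cloud(p);rim(C,c,74.7,lo=.13);save(p,f'pics/{n}2.png')
a=cv2.imread('pics/side2.png')[190:310,240:360];b=cv2.imread('pics/scene2.png')[110:230,340:460]
cv2.imwrite('pics/l2.png',cv2.resize(np.hstack([a,b]),(800,400),interpolation=2))
E
```

```text
time: 6.25
ee_pos: [0.5664, 0.3069, 0.2192]
tool_rot: [3.141, 0.0, 2.874]
contact_force: [-0.5, -0.6, -3.3]
width: 0.0085
gripper_force: 59.3
t 6.25 p [0.5664 0.3069 0.2192] rpy [1.7999e+02 1.0000e-02 1.6467e+02] F [-0.5 -0.6 -3.3] T [ 0.33 -0.12 -0.01] w 0.0085 g 59.3 q [28. 21.  5. 74.  0. 44.]
rim n 444 tilt x,y deg [ 0.8 -1. ] z mm 163.3 ends [162.  164.6] Xrange -0.0994 0.0999 Y -0.0727 0.0717
rim n 477 tilt x,y deg [-0.04 -1.73] z mm 164.2 ends [164.3 164.1] Xrange -0.0992 0.0999 Y -0.073 0.0725
```

View pics/l2.png

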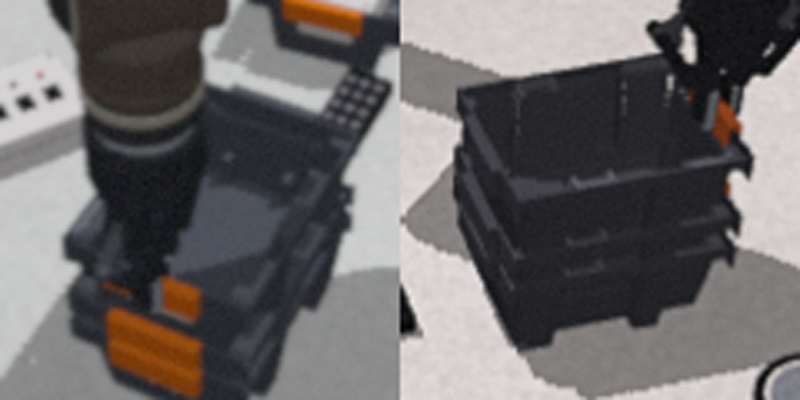

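```bash
python3 -m jog '{"delta_pos":[[0,0,-0.5],[0,0,-1.5],[0,0,-3],[0,0,-5],[0,0,-7],[0,0,-9],[0,0,-10],[0,0,-10]],"rotation":[[0,0,0],[0,0,0],[0,0,0],[0,0,0],[0,0,0],[0,0,0],[0,0,0],[0,0,0]]}' ; python3 - <<'E'
from h import *
st();go([.58,.12,.32],80)
E
```

```text
time: 7.15
ee_pos: [0.5668, 0.3071, 0.321]
tool_rot: [3.139, 0.002, 2.874]
contact_force: [-0.3, 0.0, -2.5]
width: 0.0087
gripper_force: 59.3
t 7.15 p [0.5668 0.3071 0.321 ] rpy [1.7987e+02 1.4000e-01 1.6468e+02] F [-0.3  0.  -2.5] T [ 0.36 -0.11  0.  ] w 0.0087 g 59.3 q [28. 21. 17. 86. -0. 44.]
delta cm [ -6.22 -17.69   0.08] rot [2.100e-01 2.000e-02 8.468e+01]
```

```bash
python3 -m jog '{"delta_pos":[[-0.3,-1,0],[-1,-3,0],[-2,-5.5,0],[-3,-8,0],[-4,-11,0],[-5,-14,0],[-5.8,-16.5,0],[-6.2,-17.7,0],[-6.2,-17.7,0],[-6.2,-17.7,0]],"rotation":[[0,0,3],[0,0,9],[0,0,17],[0,0,25],[0,0,33],[0,0,41],[0,0,49],[0,0,57],[0,0,65],[0,0,73]]}' ; python3 - <<'E'
from h import *
st();go([.42,-.03,.32],-9.6)
E
```

```text
time: 8.15
ee_pos: [0.5791, 0.1188, 0.3178]
tool_rot: [-3.14, 0.001, 1.593]
contact_force: [-0.1, -0.6, -2.0]
width: 0.0086
gripper_force: 59.2
t 8.15 p [0.5791 0.1188 0.3178] rpy [-1.7992e+02  4.0000e-02  9.1270e+01] F [-0.1 -0.6 -2. ] T [ 0.06 -0.31  0.03] w 0.0086 g 59.2 q [ 12.  15.   9.  84.  -0. 100.]
delta cm [-14.53 -16.24  -0.19] rot [-2.0000e-02  1.0000e-01  1.0087e+02]
```

```bash
python3 -m jog '{"delta_pos":[[-1,-1,0],[-2.5,-3,0],[-4,-4.5,0],[-5.5,-6.2,0],[-7,-8,0],[-8.5,-9.5,0],[-10,-11,0],[-11.5,-13,0],[-13,-14.5,0],[-14,-15.7,0]],"rotation":[[0,0,8],[0,0,16],[0,0,24],[0,0,32],[0,0,40],[0,0,48],[0,0,56],[0,0,64],[0,0,72],[0,0,80]]}' ; python3 - <<'E'
from h import *
st();go([.42,-.03,.32],-9.6)
E
```

```text
time: 9.15
ee_pos: [0.4251, -0.0257, 0.318]
tool_rot: [3.141, 0.002, 0.197]
contact_force: [0.0, 0.0, -4.0]
width: 0.0088
gripper_force: 59.3
t 9.15 p [ 0.4251 -0.0257  0.318 ] rpy [1.7995e+02 1.0000e-01 1.1310e+01] F [ 0.  0. -4.] T [-0.32 -0.13 -0.06] w 0.0088 g 59.3 q [ -3.  -3. -12.  82.  -0. 165.]
delta cm [-0.58  0.32 -0.2 ] rot [ 0.07  0.09 20.91]
```

```bash
python3 -m jog '{"delta_pos":[[0,0,0],[0,0,0],[0,0,0]],"rotation":[[0,0,3],[0,0,4],[0,0,4]]}' >/dev/null; python3 - <<'E'
from h import *
st()
p=shot('wrist');C=cloud(p);np.savez('w3.npz',C=C,im=p['image']);save(p,'pics/w3.png')
im=p['image'].astype(int);org=(im[...,0]>130)&(im[...,0]-im[...,2]>80)&(im[...,1]<150)
m=org&(C[...,2]>.07)&(C[...,2]<.095);print(m.sum())
if m.sum()>20:print(cv2.minAreaRect(C[m][:,:2].astype(np.float32)),np.median(C[m],0))
m=(C[...,2]>.07)&(C[...,2]<.09)&(C[...,0]>.38)&(C[...,0]<.62)&(C[...,1]<-.05)&(C[...,1]>-.3)
print(m.sum(),cv2.minAreaRect(C[m][:,:2].astype(np.float32)),np.percentile(C[m][:,2],[50,90]))
E
```

```text
t 9.45 p [ 0.4263 -0.0248  0.3183] rpy [1.7998e+02 5.0000e-02 7.7200e+00] F [-0.4 -0.4 -3.6] T [-0.32 -0.11 -0.05] w 0.0085 g 59.2 q [ -3.  -3. -11.  82.  -0. 169.]
855
((0.507408618927002, -0.08614813536405563), (0.01066841185092926, 0.07331118732690811), 80.4563217163086) [ 0.50885072 -0.08573599  0.08128897]
8896 ((0.49153321981430054, -0.17977575957775116), (0.20069977641105652, 0.1454077661037445), 80.67875671386719) [0.07806399 0.0816063 ]
```

View pics/w3.png

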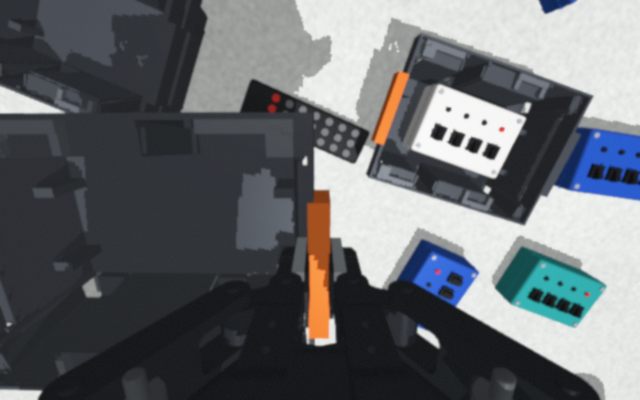

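```bash
python3 - <<'E'
from h import *
C=np.load('w3.npz')['C'];p0=np.array([.4263,-.0248,.3183]);R=Ro.from_euler('xyz',[180,0,7.72],degrees=True)
T=R.inv().apply((C-p0).reshape(-1,3)).reshape(C.shape)
g=T[80:180:,0:316]
for lo in np.arange(-.19,-.0,.02):
    m=(g[...,1]>lo)&(g[...,1]<lo+.02)&(g[...,2]<.075)&(g[...,2]>.03)&(g[...,0]>.05)
    if m.sum()>10:
        z=g[m];k=z[:,2]<np.percentile(z[:,2],10)+.004
        print(round(lo+.01,3),m.sum(),'rim z',np.round(np.median(z[k][:,2])*1000,1),'edge x',np.round(np.percentile(z[k][:,0],[2,98])*1000,1))
m=(g[...,2]<.075)&(g[...,2]>.03)&(g[...,0]>.04)&(g[...,0]<.06);print('y max',np.percentile(g[m][:,1],[98]))
E
```

```text
-0.14 489 rim z 59.1 edge x [52.4 65.2]
-0.12 1746 rim z 53.2 edge x [55.4 70.4]
-0.1 2432 rim z 52.9 edge x [54.  70.7]
-0.08 2395 rim z 51.3 edge x [65.  70.6]
-0.06 733 rim z 51.2 edge x [65.1 70.5]
-0.04 2077 rim z 52.2 edge x [62.5 70.4]
-0.02 2100 rim z 50.9 edge x [53.4 70.3]
-0.0 1064 rim z 50.3 edge x [50.7 70.3]
y max [-0.00232449]
```

```bash
python3 - <<'E'
from h import *
d=np.load('w3.npz');C=d['C'];im=d['im'].astype(int);p0=np.array([.4263,-.0248,.3183]);R=Ro.from_euler('xyz',[180,0,7.72],degrees=True)
T=R.inv().apply((C-p0).reshape(-1,3)).reshape(C.shape)*1000
org=(im[...,0]>90)&(im[...,0]-im[...,2]>60)&(im[...,1]<150)
org[:, :290]=0;org[:,345:]=0
m=org&(T[...,2]<90);v,u=np.nonzero(m);print(len(v),v.min(),v.max())
for r in range(188,345,8):
    k=np.nonzero(m[r])[0]
    if len(k): print(r,k.min(),k.max(),np.nanmedian(T[r,k],axis=0).round(1))
E
```

```text
2858 191 338
196 314 328 [33.9  1.9 59.6]
204 307 329 [33.   0.5 50.6]
212 307 329 [29.4  0.5 50.4]
220 307 329 [25.9  0.3 50.2]
228 307 329 [22.   0.5 50.5]
236 307 329 [18.3  0.5 50.3]
244 307 330 [14.4  0.7 50.4]
252 308 330 [10.5  0.9 50.5]
260 308 328 [ 6.6  0.7 50.3]
268 308 328 [ 2.5  1.2 50.3]
276 309 328 [-1.6  3.2 50.4]
284 309 328 [-5.7  2.3 50.2]
292 309 329 [-10.1   0.   50.4]
300 309 329 [-14.4   0.9  50.2]
308 308 329 [-18.8   0.7  50.3]
316 308 329 [-23.4   0.7  50.4]
324 308 327 [-28.    0.2  50.3]
332 310 327 [-32.7   0.7  50.3]
```

```bash
cat >> h.py <<'E'
FA=80.6; eF=np.array([np.cos(np.radians(FA)),np.sin(np.radians(FA)),0]); nF=np.array([eF[1],-eF[0],0])
LAT,LON=.5152,-.0955
def tray(short,toez,th,lat=0):
    """held tray: toe tip 'short' m before home, at height toez, grey end down th deg -> jog delta"""
    Rt=Ro.from_euler('z',FA-180,degrees=True)*Ro.from_euler('y',-th,degrees=True)
    toe=nF*(LAT+lat)+eF*(LON+.078-short)+np.array([0,0,toez])
    org=toe-Rt.apply([-.078,0,0]); tcp=org+Rt.apply([.0945,0,.133])
    R=Ro.from_matrix(Rt.as_matrix()@np.array([[0,1,0],[1,0,0],[0,0,-1.]]))
    print('tcp',tcp.round(4));go(tcp,R=R)
def where():
    o=status.get_obs();M=Ro.from_euler('xyz',o['tool_rot']).as_matrix()@np.array([[0,1,0],[1,0,0],[0,0,-1.]])
    o0=o['ee_pos']-M@np.array([.0945,0,.133]);toe=o0+M@np.array([-.078,0,0]);pf=o0+M@np.array([.03,0,0])
    x=np.degrees(np.arctan2(-M[1,0],-M[0,0]))
    print('toe short mm',((LON+.078-toe@eF)*1000).round(1),'lat',((toe@nF-LAT)*1000).round(1),'toe z',(toe[2]*1000).round(1),'plain z',(pf[2]*1000).round(1),'tilt',np.degrees(np.arcsin(M[2,0])).round(2),'yaw',x.round(2),'F along,lat,z',round(o['contact_force']@eF,1),round(o['contact_force']@nF,1),round(o['contact_force'][2],1),'T',(o['torque']@nF).round(2),(o['torque']@eF).round(2),'w',round(o['width']*1000,1),'t',round(o['time'],2))
E
python3 -c "
from h import *
where();tray(.010,.105,4.5);tray(.010,.105,0)"
```

```text
toe short mm -227.5 lat -141.4 toe z 185.3 plain z 185.4 tilt 0.01 yaw 97.75 F along,lat,z 0.5 0.7 -2.8 T -0.25 -0.09 w 8.5 t 9.5
tcp [ 0.4774 -0.2706  0.2511]
delta cm [ 1.74 25.05  6.73] rot [-4.45 -0.63 17.14]
tcp [ 0.4756 -0.2815  0.238 ]
delta cm [ 1.42 26.1   8.04] rot [ 0.02  0.05 17.15]
```

```bash
python3 -m jog '{"delta_pos":[[0,1,0],[0.2,3.5,0],[0.4,7,0],[0.6,10.5,0],[0.8,14,1],[1.1,17.5,2.5],[1.4,20.5,4],[1.6,23,5],[1.7,24.5,6],[1.74,25.05,6.7]],"rotation":[[0,0,0],[0,0,0],[0,0,2],[0,0,5],[-1,-0.1,8],[-2,-0.3,11],[-3,-0.4,14],[-4,-0.6,16],[-4.45,-0.63,17.1],[-4.45,-0.63,17.1]]}' ; python3 -m jog '{"delta_pos":[[0,0,0],[0,0,0]],"rotation":[[0,0,0],[0,0,0]]}' ;python3 - <<'E'
from h import *
where();tray(.010,.08,4.5)
E
```

```text
time: 10.5
ee_pos: [0.4772, -0.2719, 0.2505]
tool_rot: [3.064, 0.001, -0.165]
contact_force: [0.3, 0.4, -3.1]
width: 0.009
gripper_force: 59.3
time: 10.7
ee_pos: [0.477, -0.27, 0.2521]
tool_rot: [3.064, -0.0, -0.164]
contact_force: [-0.0, 0.3, -2.9]
width: 0.0087
gripper_force: 59.3
toe short mm 9.3 lat -0.5 toe z 106.1 plain z 114.5 tilt 4.44 yaw 80.63 F along,lat,z 0.2 -0.1 -2.9 T -0.22 -0.02 w 8.7 t 10.7
tcp [ 0.4774 -0.2706  0.2261]
delta cm [ 0.05 -0.15  2.59] rot [-0.06 -0.02  0.03]
```

```bash
python3 - <<'E'
from h import *
def lat(C,lo,hi,nm):
    X=C@eF-LON;Y=C@nF-.5152;Z=C[...,2]
    for a,b in ((-.07,-.035),(-.035,0),(0,.035),(.035,.07)):
        m=(X>a)&(X<b)&(abs(Y)<.1)&(Z>lo+X*np.tan(np.radians(-4.44 if lo>.1 else 0)))&(Z<hi+.01)
        if m.sum()>15: print(nm,a,m.sum(),(np.percentile(Y[m],[1,99])*1000).round(1), 'mid',round(np.percentile(Y[m],[1,99]).mean()*1000,1))
for n in ('scene','side'):
    lat(np.load(n+'0.npz')['C'],.072,.085,n+' full')
    p=shot(n);save(p,f'pics/{n}4.png');lat(cloud(p),.1795,.195,n+' held')
E
```

```text
scene full -0.07 136 [-75.7  71.6] mid -2.0
scene full -0.035 169 [-74.1  71.6] mid -1.3
scene full 0 124 [-73.4  72.6] mid -0.4
scene full 0.035 153 [-73.3  73.4] mid 0.1
scene held -0.07 113 [-70.6  73.9] mid 1.6
scene held -0.035 193 [-73.5  73.1] mid -0.2
scene held 0 245 [-73.3  72. ] mid -0.7
scene held 0.035 184 [-73.6  72.3] mid -0.7
side full -0.07 39 [-71.9  74.4] mid 1.2
side full -0.035 68 [-71.4  71.6] mid 0.1
side full 0 47 [-71.7  73.4] mid 0.9
side full 0.035 60 [-71.6  72.4] mid 0.4
side held -0.07 111 [-71.7  72.1] mid 0.2
side held -0.035 84 [-71.6  73.3] mid 0.9
side held 0 111 [-71.7  71.9] mid 0.1
side held 0.035 90 [-71.7  73.1] mid 0.7
```

```bash
python3 -m jog '{"delta_pos":[[0,-0.1,0.5],[0,-0.1,1.3],[0,-0.1,2],[0,-0.1,2.4],[0,-0.1,2.6],[0,-0.1,2.6]],"rotation":[[0,0,0],[0,0,0],[0,0,0],[0,0,0],[0,0,0],[0,0,0]]}' >/dev/null;python3 - <<'E'
from h import *
where();tray(.009,.072,4.5)
E
```

```text
toe short mm 11.0 lat -0.3 toe z 79.4 plain z 87.8 tilt 4.46 yaw 80.56 F along,lat,z -0.7 -0.7 -3.5 T -0.2 -0.01 w 9.1 t 11.4
tcp [ 0.4776 -0.2697  0.2181]
delta cm [ 0.04 -0.27  0.71] rot [-0.04  0.01 -0.04]
```

```bash
python3 -m jog '{"delta_pos":[[0,-0.1,0.2],[0,-0.2,0.4],[0,-0.25,0.5],[0,-0.25,0.6],[0,-0.25,0.65],[0,-0.25,0.65]],"rotation":[[0,0,0],[0,0,0],[0,0,0],[0,0,0],[0,0,0],[0,0,0]]}' >/dev/null;python3 - <<'E'
from h import *
where()
E
```

```text
toe short mm 9.1 lat -0.0 toe z 73.1 plain z 81.6 tilt 4.48 yaw 80.56 F along,lat,z 0.4 -0.2 -3.2 T -0.16 0.0 w 8.9 t 12.0
```

```bash
python3 -m jog '{"delta_pos":[[0,0,0.05],[0,0,0.1],[0,0,0.15],[0,0,0.2],[0,0,0.2]],"rotation":[[0,0,0],[0,0,0],[0,0,0],[0,0,0],[0,0,0]]}' >/dev/null;python3 - <<'E'
from h import *
where()
E
```

```text
toe short mm 9.4 lat 0.2 toe z 71.3 plain z 79.8 tilt 4.49 yaw 80.56 F along,lat,z -0.8 0.8 -2.2 T -0.22 0.02 w 8.6 t 12.5
```

```bash
python3 -m jog '{"delta_pos":[[0,0,0.05],[0,0,0.1],[0,0,0.15],[0,0,0.15]],"rotation":[[0,0,0],[0,0,0],[0,0,0],[0,0,0]]}' >/dev/null;python3 - <<'E'
from h import *
where()
E
```

```text
toe short mm 9.6 lat 0.3 toe z 70.0 plain z 78.4 tilt 4.5 yaw 80.55 F along,lat,z -2.6 0.5 1.0 T -0.22 0.01 w 8.5 t 12.9
```

```bash
python3 -m jog '{"delta_pos":[[-0.02,0,-0.05],[-0.03,-0.1,-0.06],[-0.04,-0.2,-0.07],[-0.04,-0.3,-0.07],[-0.04,-0.4,-0.08],[-0.04,-0.5,-0.09],[-0.04,-0.5,-0.09]],"rotation":[[0,0,0],[0,0,0],[0,0,0],[0,0,0],[0,0,0],[0,0,0],[0,0,0]]}' >/dev/null;python3 - <<'E'
from h import *
where()
E
```

```text
toe short mm 4.0 lat -0.4 toe z 70.2 plain z 78.6 tilt 4.46 yaw 80.57 F along,lat,z -2.4 1.2 0.4 T -0.1 -0.07 w 8.4 t 13.6
```

```bash
python3 -m jog '{"delta_pos":[[0,-0.1,-0.01],[0,-0.2,-0.02],[0,-0.3,-0.025],[0,-0.3,-0.025]],"rotation":[[0,0,0],[0,0,0],[0,0,0],[0,0,0]]}' >/dev/null;python3 - <<'E'
from h import *
where()
E
```

```text
toe short mm 1.1 lat -0.4 toe z 70.2 plain z 78.6 tilt 4.47 yaw 80.57 F along,lat,z -1.2 -0.1 -0.6 T -0.12 -0.02 w 8.9 t 14.0
```

```bash
python3 -m jog '{"delta_pos":[[0,-0.08,-0.01],[0,-0.15,-0.01],[0,-0.15,-0.01]],"rotation":[[0,0,0],[0,0,0],[0,0,0]]}' >/dev/null;python3 - <<'E'
from h import *
where()
for i in range(2):
    o=shot('scene')
save(o,'pics/scene5.png');p=shot('side');save(p,'pics/side5.png')
a=o['image'][170:270,200:320];b=p['image'][130:230,290:410]
cv2.imwrite('pics/c5.png',cv2.cvtColor(cv2.resize(np.hstack([a,b]),(800,334),interpolation=2),cv2.COLOR_RGB2BGR))
where()
E
```

```text
toe short mm -0.3 lat -0.4 toe z 70.2 plain z 78.6 tilt 4.47 yaw 80.57 F along,lat,z -1.3 0.2 0.6 T -0.15 0.01 w 8.8 t 14.3
toe short mm -0.3 lat -0.4 toe z 70.2 plain z 78.6 tilt 4.47 yaw 80.57 F along,lat,z -1.9 -0.4 0.8 T -0.08 0.01 w 8.5 t 14.45
```

View pics/c5.png

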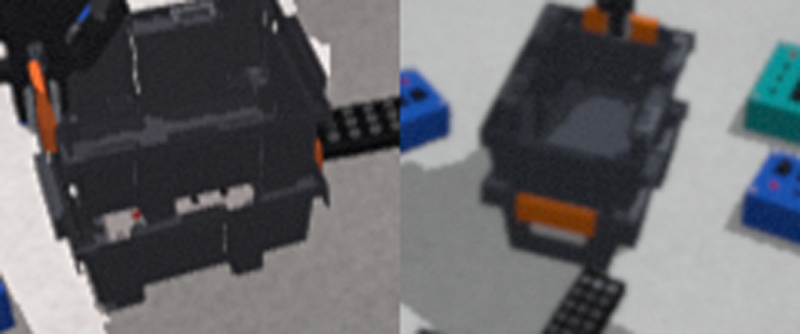

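```bash
python3 - <<'E'
from h import *
for n in ('side','scene'):
  for q in (0,1):
    if q: p=shot(n);C=cloud(p);im=p['image'].astype(int)
    else: d=np.load(n+'0.npz');C=d['C'];im=d['im'].astype(int)
    m=(im[...,0]>130)&(im[...,0]-im[...,2]>80)&(im[...,1]<150)&(abs(C[...,0]-.507)<.06)&(abs(C[...,1]+.085)<.03)&(C[...,2]<.1)
    v,u=np.nonzero(m);print(n,m.sum(),u.mean().round(2),v.mean().round(2),u.min(),u.max(),v.min(),v.max(),np.nanmedian(C[m],0).round(4))
tray(.000,.0710,2.5);tray(.000,.0710,0)
E
```

```text
side 75 335.84 191.67 325 348 188 195 [ 0.5096 -0.0832  0.0797]
side 21 337.48 191.76 327 346 189 194 [ 0.5037 -0.0838  0.0794]
scene 102 289.31 206.02 284 295 197 215 [ 0.5064 -0.0852  0.0803]
scene 5 295.0 215.0 295 295 213 217 [ 0.5414 -0.087   0.0781]
tcp [ 0.4782 -0.2657  0.2114]
delta cm [0.06 0.48 0.52] rot [ 1.96 -0.04 -0.04]
tcp [ 0.4773 -0.2716  0.204 ]
delta cm [0.06 1.02 1.31] rot [ 4.46 -0.04 -0.03]
```

```bash
python3 -m jog '{"delta_pos":[[0.02,0.12,0.13],[0.03,0.24,0.26],[0.03,0.36,0.39],[0.03,0.48,0.52],[0.03,0.48,0.52]],"rotation":[[0.5,0,0],[1,0,0],[1.5,0,0],[1.96,0,0],[1.96,0,0]]}' >/dev/null;python3 - <<'E'
from h import *
where();tray(.000,.0710,0)
E
```

```text
toe short mm -0.0 lat -0.4 toe z 70.6 plain z 75.2 tilt 2.45 yaw 80.55 F along,lat,z 1.1 -0.0 -1.0 T 0.28 0.01 w 8.6 t 15.05
tcp [ 0.4773 -0.2716  0.204 ]
delta cm [0.05 0.56 0.71] rot [ 2.45  0.01 -0.05]
```

```bash
python3 -m jog '{"delta_pos":[[0,-0.05,0],[0,-0.1,0],[0,-0.1,0]],"rotation":[[0,0,0],[0,0,0],[0,0,0]]}' >/dev/null;python3 -c "
from h import *
where()"; python3 -m jog '{"delta_pos":[[0,-0.05,0],[0,-0.1,0],[0,-0.1,0]],"rotation":[[0,0,0],[0,0,0],[0,0,0]]}' >/dev/null;python3 -c "
from h import *
where()"
```

```text
toe short mm -0.7 lat -0.0 toe z 71.0 plain z 75.8 tilt 2.56 yaw 80.57 F along,lat,z -1.5 -0.9 -0.8 T -0.25 0.07 w 8.7 t 15.35
toe short mm -1.3 lat 0.1 toe z 70.9 plain z 75.8 tilt 2.6 yaw 80.55 F along,lat,z -4.0 -0.6 -0.7 T -0.83 0.2 w 8.6 t 15.65
```

```bash
python3 -m jog '{"delta_pos":[[0,0.07,0],[0,0.15,0],[0,0.15,0]],"rotation":[[0,0,0],[0,0,0],[0,0,0]]}' >/dev/null;python3 -c "
from h import *
where();tray(.0005,.0710,1);tray(.0005,.071,0)"
```

```text
toe short mm -1.0 lat -0.2 toe z 70.9 plain z 75.5 tilt 2.44 yaw 80.58 F along,lat,z 1.0 0.7 -2.5 T 0.2 0.04 w 8.5 t 15.95
tcp [ 0.4776 -0.2698  0.207 ]
delta cm [0.03 0.48 0.43] rot [ 1.44 -0.02 -0.02]
tcp [ 0.4772 -0.2721  0.204 ]
delta cm [0.03 0.7  0.74] rot [ 2.44 -0.02 -0.02]
```

```bash
python3 -m jog '{"delta_pos":[[0,0.12,0.1],[0,0.24,0.2],[0,0.36,0.32],[0,0.48,0.43],[0,0.48,0.43]],"rotation":[[0.36,0,0],[0.7,0,0],[1.1,0,0],[1.44,0,0],[1.44,0,0]]}' >/dev/null;python3 -c "
from h import *
where();tray(.0005,.0710,1);tray(.0005,.071,0)"
```

```text
toe short mm 1.2 lat -0.1 toe z 70.9 plain z 72.9 tilt 1.05 yaw 80.54 F along,lat,z 0.9 -0.3 -2.3 T 0.11 -0.01 w 8.6 t 16.45
tcp [ 0.4776 -0.2698  0.207 ]
delta cm [ 0.03 -0.06  0.  ] rot [ 0.05 -0.02 -0.06]
tcp [ 0.4772 -0.2721  0.204 ]
delta cm [0.03 0.17 0.31] rot [ 1.05 -0.02 -0.06]
```

```bash
python3 -m jog '{"delta_pos":[[0,0.05,0.1],[0,0.1,0.2],[0,0.13,0.28],[0,0.13,0.28]],"rotation":[[0.35,0,0],[0.7,0,0],[1.05,0,0],[1.05,0,0]]}' >/dev/null;python3 - <<'E'
from h import *
where()
p=shot('scene');save(p,'pics/scene6.png');q=shot('side');save(q,'pics/side6.png')
c=(nF*LAT+eF*LON)[:2]
for n,x in(('scene',p),('side',q)): rim(cloud(x),c,FA-180,lo=.135,hi=.175)
a=p['image'][170:270,200:320];b=q['image'][130:230,290:410]
cv2.imwrite('pics/c6.png',cv2.cvtColor(cv2.resize(np.hstack([a,b]),(800,334),interpolation=2),cv2.COLOR_RGB2BGR))
E
```

```text
toe short mm 0.2 lat -0.0 toe z 71.4 plain z 71.4 tilt 0.03 yaw 80.55 F along,lat,z -0.0 0.1 -2.8 T -0.3 -0.01 w 8.7 t 16.85
rim n 537 tilt x,y deg [1.87 1.2 ] z mm 149.0 ends [145.9 152.1] Xrange -0.0994 0.0995 Y -0.0728 0.0729
rim n 328 tilt x,y deg [ 0.06 -0.44] z mm 147.8 ends [147.7 147.9] Xrange -0.0999 0.0995 Y -0.0716 0.0728
```

View pics/c6.png

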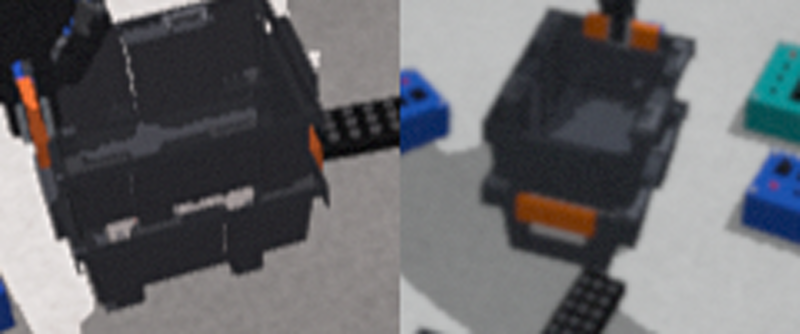

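```bash
python3 -m jog '{"delta_pos":[[0,0,0.04],[0,0,0.08],[0,0,0.1],[0,0,0.1]],"rotation":[[0,0,0],[0,0,0],[0,0,0],[0,0,0]]}' >/dev/null;python3 -c "
from h import *
where()"
```

```text
toe short mm 0.1 lat 0.1 toe z 70.6 plain z 70.7 tilt 0.04 yaw 80.57 F along,lat,z -1.4 -0.3 -0.7 T -0.31 0.04 w 8.4 t 17.35
```

```bash
python3 -m jog '{"delta_pos":[[0,0,0.04],[0,0,0.08],[0,0,0.08]],"rotation":[[0,0,0],[0,0,0],[0,0,0]]}' >/dev/null;python3 -c "
from h import *
where()"
```

```text
toe short mm 0.1 lat 0.1 toe z 70.4 plain z 70.5 tilt 0.05 yaw 80.56 F along,lat,z -1.2 -1.9 4.9 T -0.19 0.4 w 8.9 t 17.65
```

```bash
python3 -m jog '{"delta_pos":[[0,0,-0.03],[0,0,-0.05],[0,0,-0.05],[0,0,-0.05]],"rotation":[[0,0,0],[0,0,0],[0,0,0],[0,0,0]]}' 2.4 >/dev/null;python3 -c "
from h import *
where()"; python3 -m jog '{"delta_pos":[[0,0,-0.5],[0,0,-1.5],[0,0,-3],[0,0,-5],[0,0,-8],[0,0,-11],[0,0,-14],[0,0,-16],[0,0,-16]],"rotation":[[0,0,0],[0,0,0],[0,0,0],[0,0,0],[0,0,0],[0,0,0],[0,0,0],[0,0,0],[0,0,0]]}' 2.4; python3 - <<'E'
from h import *
st();p=shot('wrist');save(p,'pics/w7.png');C=cloud(p);c=(nF*LAT+eF*LON)[:2]
rim(C,c,FA-180,lo=.143,hi=.165)
X=-(C@eF-LON);Y=C@nF-LAT;Z=C[...,2]
for nm,m in [('orange bar',(abs(X-.0945)<.004)&(abs(Y)<.03)),('grey bar',(abs(X+.0945)<.004)&(abs(Y)<.03))]:
    m&=(Z>.13);print(nm,m.sum(),np.percentile(Z[m],[20,50,80]).round(4) if m.sum() else '')
m=(Z>.145)&(Z<.165)&(abs(X)<.11)&(abs(Y)<.1);print(cv2.minAreaRect(np.c_[X[m],Y[m]].astype(np.float32)))
E
```

```text
toe short mm -0.2 lat -0.2 toe z 70.0 plain z 70.0 tilt 0.01 yaw 80.58 F along,lat,z 0.0 -0.3 -0.7 T 0.0 -0.01 w 24.1 t 18.05
time: 18.95
ee_pos: [0.4775, -0.2717, 0.3674]
tool_rot: [3.139, -0.007, -0.165]
contact_force: [1.7, 0.0, 0.3]
width: 0.0242
gripper_force: 0.0
t 18.95 p [ 0.4775 -0.2717  0.3674] rpy [179.85  -0.38  -9.43] F [1.7 0.  0.3] T [-0.03 -0.02 -0.  ] w 0.0242 g 0.0 q [-30.  10.   9.  89.  -0. 160.]
rim n 3925 tilt x,y deg [0.57 0.37] z mm 152.1 ends [151.2 153. ] Xrange -0.0996 0.1 Y -0.0729 0.0706
orange bar 2267 [0.1543 0.3787 0.3847]
grey bar 471 [0.1531 0.1537 0.1542]
((-8.716434240341187e-05, -0.0015370100736618042), (0.14361131191253662, 0.20035825669765472), 89.79867553710938)
```

View pics/w7.png

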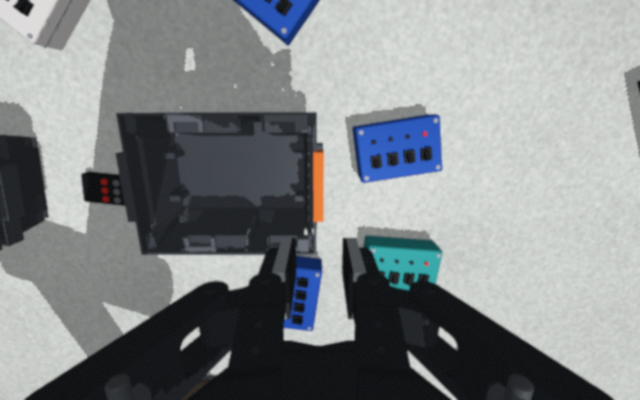

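```bash
python3 -m jog '{"delta_pos":[[0,0,0],[0,0,0],[0,0,0]],"rotation":[[0,0,0],[0,0,0],[0,0,0]]}'; python3 -c "
from h import *
print(env.hand_in())"
```

```text
time: 19.3
ee_pos: [0.4766, -0.2712, 0.3622]
tool_rot: [-3.141, 0.001, -0.165]
contact_force: [0.4, -0.5, 1.2]
width: 0.0243
gripper_force: 0.0
the job is handed in; nothing more can be done
None
```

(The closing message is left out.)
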